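Empty the key tray into the key bowl

TASK

Pick up the small key tray with its three key fobs on it, carry it to the stainless steel bowl and tip it, open end low over the bowl, so that all three fobs slide off into the bowl. Then set the empty tray back down flat on the sideboard. Do not touch the fobs with the gripper, leave the bowl standing where it is, and leave the remote caddy, the ceramic box and the plant alone.

Things in the scene. Friction and masses are not known exactly. Their poses are not given: they have to be found in the camera images.
- tray: loose tray, 150 g, flat at the start, open end roughly towards the robot. Origin on its underside, mid-well; z up. Floor 4 mm thick; well 130 mm (x -65 to 65) x 86 mm inside, 96 outside; side walls and back wall (x 65 to 71 mm) 20 mm high. The -x end is open, no wall: fobs slide off there. At x = 96 mm a grip board stands upright across it: 14 mm thick (x), 60 wide (y), top at 76 mm.
- tray_grip (a point): the point to grasp on the tray's upright grip board: in the board's middle, 54 mm above the tray's underside and 22 mm below the board's top, at (96, 0, 54) mm in the tray's frame; axes as the tray's. The board is 14 mm thick along x.
- tray_lip (a point): middle of the tray's open end, at the floor's top surface: (-65, 0, 4) mm in the tray's frame; axes as the tray's.
- fob_black: key fob, a black rounded block 38 x 26 x 14 mm (x, y, z), 25 g; lies flat and loose in the tray's well at the start. Origin at the centre of its underside.
- fob_red: key fob, a red rounded block 38 x 26 x 14 mm (x, y, z), 25 g; lies flat and loose in the tray's well at the start. Origin at the centre of its underside.
- fob_blue: key fob, a blue rounded block 38 x 26 x 14 mm (x, y, z), 25 g; lies flat and loose in the tray's well at the start. Origin at the centre of its underside.
- bowl: loose round stainless steel key bowl, 500 g, empty at the start: rim radius 85 mm, height 65 mm, wall 4 mm, inner floor 5 mm above its underside, inside narrowing to about 35 mm radius at the floor. Origin at the centre of its underside, z up.
- caddy: bamboo caddy with two remotes and a torch standing in it, all one piece: 90 x 160 mm (x, y), up to 193 mm high. Origin at the centre of its underside. Bystander.
- ceramic_box: white ceramic box with blue lid, 126 x 106 x 91 mm high. Origin at the centre of its underside. Bystander.
- plant_pot: small terracotta pot with a succulent, 72 mm across, 98 mm high. Origin at the centre of its underside. Bystander.
Mind the look-alikes: they are no part of the job. What is meant by the tray is not green or red, and is the larger of those in its own colour.

How it is judged (in metres and radians):
On the way, in this order (a step that is already met when the one before it is completed fails the run):
1. the tray is lifted clear of the sideboard with all three fobs on it (height (world z) of tray above 0.03 m and x of fob_black in the frame of tray between -0.075 and 0.075 m and y of fob_black in the frame of tray between -0.05 and 0.05 m and z of fob_black in the frame of tray between -0.003 and 0.03 m and x of fob_red in the frame of tray between -0.075 and 0.075 m and y of fob_red in the frame of tray between -0.05 and 0.05 m and z of fob_red in the frame of tray between -0.003 and 0.03 m and x of fob_blue in the frame of tray between -0.075 and 0.075 m and y of fob_blue in the frame of tray between -0.05 and 0.05 m and z of fob_blue in the frame of tray between -0.003 and 0.03 m), for 0.2 s.
2. all three fobs are in the bowl while the tray is still tipped by more than 0.3 rad (angle between tray's own z axis and vertical above 0.3 rad and horizontal distance between each of fob_black, fob_red, fob_blue and bowl below 0.075 m and z of fob_black in the frame of bowl between 0 and 0.065 m and z of fob_red in the frame of bowl between 0 and 0.065 m and z of fob_blue in the frame of bowl between 0 and 0.065 m), for 0.1 s.
At the end, for the whole second after the job is handed in: All three fobs rest in the bowl (each origin within 75 mm of the bowl's axis and below its rim); the bowl stands upright (within 0.1 rad), less than 50 mm from where it started; the tray lies flat on the sideboard (tilt under 0.08 rad, underside within 8 mm of the surface); everything is at rest (horizontal distance between each of fob_black, fob_red, fob_blue and bowl below 0.075 m and z of fob_black in the frame of bowl between 0 and 0.065 m and z of fob_red in the frame of bowl between 0 and 0.065 m and z of fob_blue in the frame of bowl between 0 and 0.065 m and linear speed of each of fob_black, fob_red, fob_blue, tray below 0.03 m/s and angle between tray's own z axis and vertical below 0.08 rad and height (world z) of tray between -0.008 and 0.008 m and angle between bowl's own z axis and vertical below 0.1 rad and distance of bowl from where it was at the start of the episode below 0.05 m); the robot touches nothing.
It fails at once if the fobs are touched by the gripper fingers (more than 1 N) (contact force between the fingers and fob_black above 1 N or contact force between the fingers and fob_red above 1 N or contact force between the fingers and fob_blue above 1 N).
It fails at once if the tray is tipped (more than 0.5 rad) with its open end high in the air (over 220 mm above the sideboard) while a fob is still on it (angle between tray's own z axis and vertical above 0.5 rad and height (world z) of tray_lip above 0.22 m and height (world z) of any of fob_black, fob_red, fob_blue above 0.12 m).
It fails at once if the bowl is shoved more than 50 mm or tipped over (distance of bowl from where it was at the start of the episode above 0.05 m or angle between bowl's own z axis and vertical above 0.5 rad).
It fails at once if the caddy, ceramic box or plant is shifted more than 30 mm or tipped (distance of any of caddy, ceramic_box, plant_pot from where it was at the start of the episode above 0.03 m or angle between any of caddy, ceramic_box, plant_pot's own z axis and vertical above 0.3 rad).
It also fails if it takes over 64 s, if anything falls off the work surface, if the arm or the gripper's body presses on something with over 40 N, if the wrist force passes 120 N, or if a joint passes its speed limit or range.

ROBOT

A 6-joint arm with a two-finger parallel gripper is mounted at the origin on the work surface. World frame = base frame: x ahead of the robot, y to its left, z up, the work surface at z = 0. Lengths are in m, angles in degrees, forces in N, time in s.
With the tool pointing down it reaches from about 0.4 to 0.825 m from the base axis. Payload 7 kg.
Tool frame: the origin (TCP) lies on the centre line of the jaws, within the pads' length; the fingertips stand 19 mm ahead of it and the grasp point (between the pads) is the TCP; z points along the fingers, y is the line along which they close (so a half turn about z gives the same grasp; the last joint's range is limited). The gripper opens to 88 mm and grips with 3 to 60 N. Pads are 19 mm wide; open, the fingers measure 130 mm over their backs; the gripper's body (78 mm by 193 mm) begins 47 mm behind the grasp point.
Start: joints at [-57.806, 20.546, 0.682, 0, -70.136, -16.507], TCP at [0.182, -0.65, 0.246] pointing down, gripper open.
Joint ranges: [-176.03, 176.03], [-82.01, 121.73], [-58.28, 71.71], [-173.87, 95.51], [-174.79, -0.11], [-173.66, 173.66]. Speed limits (degrees/s): [136.94, 136.94, 172.46, 180, 180, 180].

INTERFACE

Orientations are given as [roll, pitch, yaw] about the fixed x, y, z axes, in that order (R = Rz(yaw) Ry(pitch) Rx(roll)).
In Python, from plant import ctrl gives the robot as it stands.
- The arm moves only by the tool move_arm, never from a script. Its argument "motion" is a list of rows, each a list of 3 entries, a list of its own where there are three numbers: the shift along the tool's x, y, z in mm, then the turn, a rotation vector about the tool's x, y, z in degrees, then the closure, from 0 (fully open) to 1 (shut). A call has 1 to 10 rows; each row is the pose to reach, as a shift and turn from the pose commanded when the call began, along the tool's axes at that moment; what a row does not reach only later rows make up. A row lasts 1/12 s, in which the tool goes at most 41.7 mm and 7.16 degrees, less where a joint would pass 70% of its speed; a pose out of reach is approached as far as the arm can. A call with a gripper value outside its range is refused whole. The fingers move at their own pace and stop on an object; the grip force is fixed at half the most. Time passes only in rows, so rows that repeat a pose let the fingers close. It gives the time, the measured TCP pose, the force, the opening and the grip force at its end, in the units of the state.
- ctrl.get_obs(): the state, without advancing time (a new reading comes with each control period).
- ctrl.snapshot(name): name is "scene" or "top" or "wrist"; returns a dict with "color" (480x640x3 uint8, blue, green, red), "camera_matrix" (3x3 intrinsics, pixels), "cam_to_world" (4x4, takes a point from camera to world coordinates). Camera axes: x right, y up, looking along -z (the intrinsics and any distortion apply to the point x, -y, -z); pixel columns grow to the right and rows downward; lengths in m; the calibration is good to about 2 mm. A picture is of the moment at which its call begins. There is no depth.
- ctrl.close_job(): hands the job in; it is judged then, once.
The state is a dict: "clock": time; "joint_pos": joint angles; "qvel": joint speeds; "tau": joint torques, N m; "tool_pos": TCP position; "orientation": TCP orientation; "force": force on the tool from outside, world axes, zero at the start; "moment": the same for the moment, N m; "opening": finger opening in m; "gripper_force": force on a finger pad.
Only numpy, scipy, OpenCV 4.12 (cv2) and the standard library are available. Lean on these libraries where they do the work, as an engineer would, in place of code of your own. Each camera call takes 0.05 s, during which the arm holds its last target. There are 200 camera calls.

## Working session

There is one attempt and no reset: what is moved stays moved. The work goes in short steps, Python scripts to look and compute and a tool call to move; the robot and the scene stay as the last step left them, time stands still between calls to the robot, and variables do not carry over. Pictures are saved under pics/ and viewed, at most 13 in all, crops included, and the job is handed in when it is done.

Besides the shell and the picture viewer there is one more tool, called by a JSON object that holds its "op" and its "data". move_arm: Moves the arm, as the interface text tells. Its arguments: {"type":"object","properties":{"motion":{"type":"array"}},"required":["motion"]}

```bash
mkdir -p pics
cat > h.py <<'E'
import numpy as np, cv2, pickle
from scipy.spatial.transform import Rotation as R
def snap(n,f):
    from plant import ctrl
    s=ctrl.snapshot(n); cv2.imwrite(f'pics/{f}.png',s['color']); pickle.dump(s,open(f'pics/{f}.pkl','wb')); return s
def load(f): return pickle.load(open(f'pics/{f}.pkl','rb'))
def ray(s,uv):
    K=s['camera_matrix'];T=s['cam_to_world']
    p=np.linalg.inv(K)@[uv[0],uv[1],1]
    return T[:3,3],T[:3,:3]@[p[0],-p[1],-p[2]]
def onz(s,uv,z):
    o,d=ray(s,uv); return o+d*(z-o[2])/d[2]
def proj(s,P):
    K=s['camera_matrix'];T=s['cam_to_world']
    c=T[:3,:3].T@(np.array(P)-T[:3,3]); c=K@[c[0],-c[1],-c[2]]; return c[:2]/c[2]
def tri(l):
    A=np.zeros((3,3));b=np.zeros(3)
    for s,uv in l:
        o,d=ray(s,uv);d=d/np.linalg.norm(d);M=np.eye(3)-np.outer(d,d);A+=M;b+=M@o
    X=np.linalg.solve(A,b); return X
E
python3 - <<'E'
from h import *
from plant import ctrl
o=ctrl.get_obs();print({k:np.round(v,3) for k,v in o.items()})
ims=[]
for n in('scene','top','wrist'):
    s=snap(n,n+'0'); print(n,s['camera_matrix'].round(1).tolist(),s['cam_to_world'].round(3).tolist(),[k for k in s])
E
```

```text
{'clock': np.float64(0.0), 'joint_pos': array([-5.7807e+01,  2.0589e+01,  6.3400e-01, -2.1000e-02, -7.0136e+01,
       -1.6509e+01]), 'qvel': array([ 0.01 , -0.028, -0.06 , -0.087, -0.044,  0.13 ]), 'tau': array([-1.0000e-03, -5.8272e+01,  2.9305e+01,  6.9970e+00,  7.0000e-03,
       -0.0000e+00]), 'tool_pos': array([ 0.182, -0.649,  0.245]), 'orientation': array([ 1.79907e+02, -7.00000e-03, -1.64323e+02]), 'force': array([-0.274,  0.042,  0.334]), 'moment': array([-0.035, -0.027, -0.004]), 'gripper_force': np.float64(0.0), 'opening': np.float64(0.088)}
scene [[604.9, 0.0, 316.0], [0.0, 604.9, 227.2], [0.0, 0.0, 1.0]] [[-0.495, -0.487, 0.719, 1.743], [0.868, -0.258, 0.423, 0.684], [-0.02, 0.834, 0.551, 0.985], [0.0, 0.0, 0.0, 1.0]] ['color', 'camera_matrix', 'cam_to_world']
top [[453.8, 0.0, 324.4], [0.0, 453.8, 235.7], [0.0, 0.0, 1.0]] [[-0.009, 0.996, -0.09, 0.461], [-1.0, -0.008, 0.013, 0.004], [0.012, 0.09, 0.996, 1.064], [0.0, 0.0, 0.0, 1.0]] ['color', 'camera_matrix', 'cam_to_world']
wrist [[400.4, 0.0, 320.6], [0.0, 400.4, 237.0], [0.0, 0.0, 1.0]] [[-0.27, -0.922, -0.278, 0.107], [0.963, -0.258, -0.079, -0.67], [0.001, -0.289, 0.957, 0.385], [0.0, 0.0, 0.0, 1.0]] ['color', 'camera_matrix', 'cam_to_world']
```

View pics/top0.png

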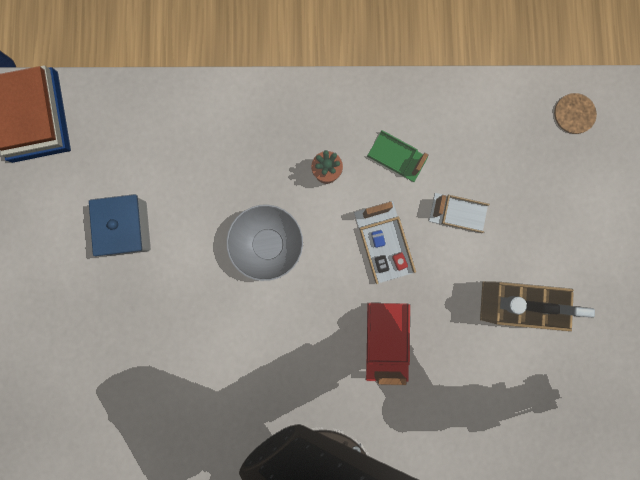

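View pics/scene0.png

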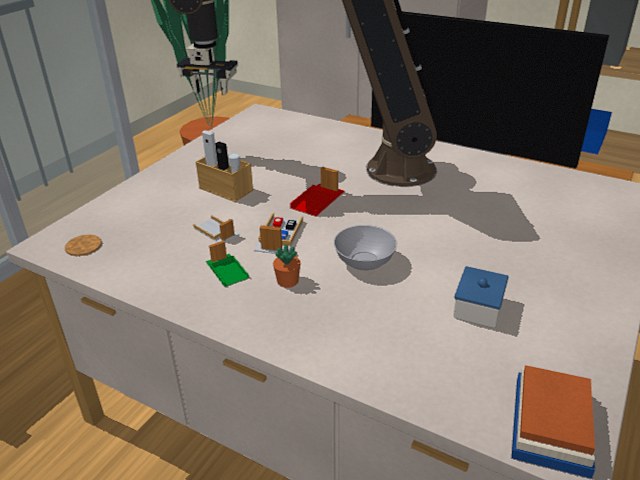

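Candidates in the top view are the red tray (388,342), the green tray (397,155), the small white tray (462,213) and the larger white tray with fobs (386,245). The last one fits: it is neither green nor red, it is the larger of the two white ones, and it holds the three fobs. The bowl is at (265,242), the plant at (327,167), and the box at (115,225).

Run:
```python
from h import *
t=load('top0');s=load('scene0')
a=cv2.resize(t['color'][190:295,345:495],None,fx=4,fy=4,interpolation=cv2.INTER_CUBIC)
b=cv2.resize(s['color'][185:285,190:340],None,fx=4,fy=4,interpolation=cv2.INTER_CUBIC)
c=np.zeros((600,600,3),np.uint8);c=cv2.resize(np.vstack([a,b]),None,fx=.73,fy=.73);print(c.shape);cv2.imwrite('pics/crop1.png',c)
# bowl: rim ellipse in top
g=t['color'].astype(int)
hsv=cv2.cvtColor(t['color'],cv2.COLOR_BGR2HSV)
print('bowl',hsv[225,245],'table',hsv[180,240],'board',hsv[209,378],'blue',hsv[239,378],'red',hsv[262,400])
```

```text
(599, 438, 3)
bowl [102  10 126] table [ 18  15 169] board [ 13 109 136] blue [112 145 158] red [ 23   6 170]
```

View pics/crop1.png

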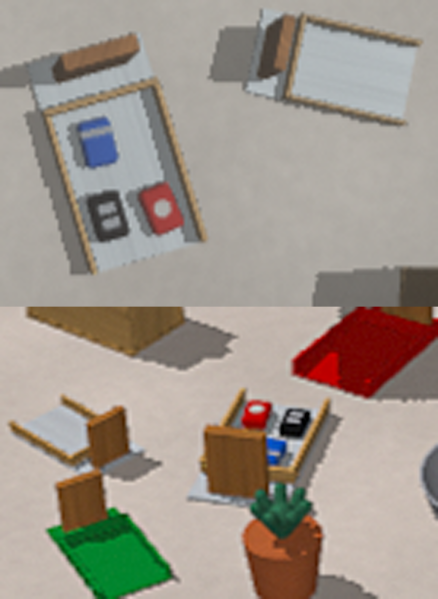

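The crop confirms it: the tray is white with wooden sides and has all three fobs on it (blue, black, red). Its board is at crop (95,55) in the top part and (237,460) in the scene part. Next I measure the tray and bowl.

Run:
```python
from h import *
t=load('top0');s=load('scene0')
T=lambda x,y:(345+x/2.92-.4,190+y/2.92-.4)
S=lambda x,y:(190+x/2.92-.4,185+(y-306.6)/2.92-.4)
# board top corners across both views (scene left = world?)
for n,a,b in(('A',T(57,68),S(268,434)),('B',T(137,38),S(206,427))):
    X=tri([(t,a),(s,b)]);print('board top back',n,X.round(4),'reproj',(proj(t,X)-a).round(1),(proj(s,X)-b).round(1))
def mask(f,lo,hi,roi):
    h=cv2.cvtColor(f['color'],cv2.COLOR_BGR2HSV);m=cv2.inRange(h,lo,hi);k=np.zeros_like(m);x0,y0,x1,y1=roi;k[y0:y1,x0:x1]=m[y0:y1,x0:x1]
    cs,_=cv2.findContours(k,cv2.RETR_EXTERNAL,cv2.CHAIN_APPROX_NONE);return max(cs,key=cv2.contourArea)
c=mask(t,(8,70,50),(22,255,255),(355,198,398,220));r=cv2.minAreaRect(c);print('board top view',r)
c2=mask(s,(8,70,50),(22,255,255),(255,222,284,252));r2=cv2.minAreaRect(c2);print('board scene',r2)
print('board onz .076 mid',onz(t,r[0],.07).round(4))
for nm,L in(('left wall',[(45,112),(92,270)]),('right wall',[(155,85),(203,240)])):
    P=[onz(t,T(*p),.02) for p in L];d=P[1]-P[0];print(nm,[p.round(4).tolist() for p in P],'len',np.hypot(*d[:2]).round(3),'dir -x yaw',np.degrees(np.arctan2(d[1],d[0])).round(1))
print('lip corners z=0',[onz(t,T(*p),0.004).round(4).tolist() for p in((97,270),(185,248))])
for f,roi,nm in((t,(215,195,312,290),'top'),(s,(325,218,405,275),'scene')):
    c=mask(f,(95,8,40),(125,90,255),roi);e=cv2.fitEllipse(cv2.convexHull(c));print(nm,'bowl ell',e,cv2.boundingRect(c))
    if nm=='top':
        P=np.array([onz(t,p,.065)[:2] for p in cv2.convexHull(c)[:,0].astype(float)]);print(cv2.minEnclosingCircle(P.astype(np.float32)))
```

```text
board top back A [ 0.6007 -0.0974  0.073 ] reproj [ 0.3 -0.2] [0.3 0. ]
board top back B [ 0.6215 -0.1559  0.0754] reproj [-0.6  0.4] [-0.6 -0.1]
board top view ((378.9339904785156, 208.0188751220703), (6.593306064605713, 26.510587692260742), 74.05460357666016)
board scene ((270.0028076171875, 236.345458984375), (29.306690216064453, 23.685205459594727), 77.00537872314453)
board onz .076 mid [ 0.6113 -0.13    0.07  ]
left wall [[0.5726, -0.092, 0.02], [0.4476, -0.1268, 0.02]] len 0.13 dir -x yaw -164.4
right wall [[0.5935, -0.1799, 0.02], [0.4703, -0.2148, 0.02]] len 0.128 dir -x yaw -164.2
lip corners z=0 [[0.4473, -0.1328, 0.004], [0.4642, -0.2036, 0.004]]
top bowl ell ((262.9566345214844, 242.7646484375), (72.09004211425781, 76.01586151123047), 162.8903045654297) (227, 205, 72, 75)
((0.5382931232452393, 0.12387268245220184), 0.08354993164539337)
scene bowl ell ((364.86767578125, 246.0178680419922), (43.427223205566406, 61.19526290893555), 92.2833480834961) (334, 225, 62, 44)
```

{"op": "move_arm", "data": {"motion": [[[0,0,-40],[0,0,0],0],[[-30,20,-60],[0,0,-5],0],[[-60,42,-60],[0,0,-12],0],[[-90,63,-60],[0,0,-19],0],[[-120,84,-60],[0,0,-26],0],[[-150,105,-60],[0,0,-33],0],[[-180,126,-60],[0,0,-40],0],[[-210,147,-60],[0,0,-47],0],[[-240,168,-60],[0,0,-54],0],[[-270,189,-60],[0,0,-60],0]]}}

```text
clock: 0.98
tool_pos: [0.392, -0.3932, 0.3055]
orientation: [-180.0, 0.0, -104.0]
force: [1.1, 0.0, -1.3]
opening: 0.0878
gripper_force: 0.0
```

```bash
cat >> h.py <<'E'
def goal(pos,rpy,start=None):
    from plant import ctrl
    o=ctrl.get_obs(); p,q=start if start else (o['tool_pos'],o['orientation'])
    A=R.from_euler('xyz',q,degrees=True);B=R.from_euler('xyz',rpy,degrees=True)
    print('t',o['clock'],'at',np.round(o['tool_pos'],4),np.round(o['orientation'],2),'j',np.round(o['joint_pos'],1),'open',o['opening'],'F',np.round(o['force'],1))
    print('shift mm',(A.inv().apply(np.array(pos)-p)*1000).round(1),'turn',(A.inv()*B).as_rotvec(degrees=True).round(2))
E
python3 -c "
from h import *
goal([.607,-.128,.22],[180,0,-73.7])"
```

```text
t 0.9833 at [ 0.392  -0.3932  0.3055] [-1.8000e+02  1.0000e-02 -1.0396e+02] j [-24.9   7.3  -9.1  -0.  -73.6  10.9] open 0.08780050615506554 F [ 1.1  0.  -1.3]
shift mm [-309.2 -144.7   85.6] turn [-0.000e+00  1.000e-02 -3.026e+01]
```

{"op": "move_arm", "data": {"motion": [[[-35,-16,0],[0,0,-6],0],[[-70,-32,0],[0,0,-12],0],[[-105,-48,10],[0,0,-18],0],[[-140,-64,20],[0,0,-24],0],[[-175,-80,30],[0,0,-30],0],[[-210,-97,45],[0,0,-30],0],[[-245,-114,60],[0,0,-30],0],[[-280,-130,75],[0,0,-30],0],[[-309,-145,85],[0,0,-30],0],[[-309,-145,85],[0,0,-30],0]]}}

```text
clock: 1.82
tool_pos: [0.6102, -0.1271, 0.2169]
orientation: [179.8, 0.1, -74.1]
force: [0.1, -1.4, 0.4]
opening: 0.0875
gripper_force: 0.0
```

```bash
python3 -c "
from h import *
goal([.607,-.128,.22],[180,0,-73.7])
s=snap('wrist','w1')
for P in([.607,-.128,.076],[.538,.124,.065]): print(proj(s,P))
"
```

```text
t 1.8167 at [ 0.6102 -0.1271  0.2169] [ 1.798e+02  8.000e-02 -7.412e+01] j [  6.1  17.   -8.3  -0.1 -64.9   9.8] open 0.08748838252761072 F [ 0.1 -1.4  0.4]
shift mm [-0.   3.3 -3.1] turn [ 0.2   0.09 -0.42]
[324.0432619  227.77061908]
[320.44777079 491.29855192]
```

View pics/w1.png

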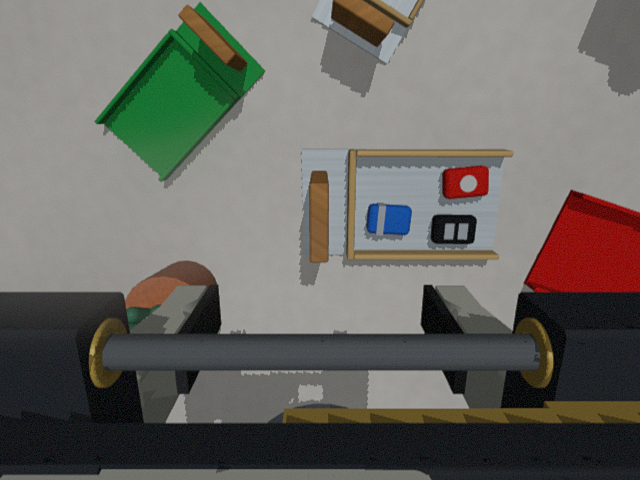

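The wrist view shows the board upright at about (319,218), the back wall at x≈352, the well at 355–505 × 155–255 with the three fobs in it, and the green and small white trays out of the way.

Run:
```python
from h import *
w=load('w1');t=load('top0');s0=load('scene0')
h=cv2.cvtColor(w['color'],cv2.COLOR_BGR2HSV);m=cv2.inRange(h,(8,80,40),(22,255,255));k=np.zeros_like(m);k[160:270,295:338]=m[160:270,295:338]
c=max(cv2.findContours(k,0,1)[0],key=cv2.contourArea);print('board',cv2.boundingRect(c),cv2.minAreaRect(c),[tuple(p[0]) for p in cv2.approxPolyDP(c,2,True)])
for z,n,P in((.02,'walls',[(350,153),(512,153),(350,255),(498,255)]),(.076,'boardtop',[(310,262),(328,262),(310,182),(328,182)])):
    for p in P: print(n,p,onz(w,p,z).round(4))
d=lambda a,b,z:np.degrees(np.arctan2(*(onz(w,a,z)-onz(w,b,z))[[1,0]]))
print('yaw walls',d((350,153),(512,153),.02),d((350,255),(498,255),.02))
T=lambda x,y:(345+x/2.92-.4,190+y/2.92-.4)
S=lambda x,y:(190+x/2.92-.4,185+(y-306.6)/2.92-.4)
for wp,a,b in(((310,262),T(57,68),S(268,434)),((310,182),T(137,38),S(206,427))):
    X=tri([(w,wp),(t,a),(s0,b)]);print('3-view board back-top corner',X.round(4),[(proj(v,X)-q).round(1) for v,q in((w,wp),(t,a),(s0,b))])
for n,lo,hi in(('plant',(2,120,60),(12,255,255)),):
    hh=cv2.cvtColor(t['color'],cv2.COLOR_BGR2HSV);mm=cv2.inRange(hh,lo,hi);mm[:, :300]=0;mm[:,350:]=0;mm[200:]=0;mm[:140]=0
    cc=cv2.moments(mm,True);print(n,onz(t,(cc['m10']/cc['m00'],cc['m01']/cc['m00']),.06).round(3))
```

```text
board (310, 171, 19, 92) ((319.0, 216.5), (91.0, 18.0), 90.0) [(np.int32(325), np.int32(171)), (np.int32(313), np.int32(171)), (np.int32(311), np.int32(175)), (np.int32(310), np.int32(261)), (np.int32(327), np.int32(260)), (np.int32(328), np.int32(185))]
walls (350, 153) [ 0.5991 -0.1807  0.02  ]
walls (512, 153) [ 0.47   -0.2173  0.02  ]
walls (350, 255) [ 0.5728 -0.0952  0.02  ]
walls (498, 255) [ 0.4456 -0.1312  0.02  ]
boardtop (310, 262) [ 0.6098 -0.0996  0.076 ]
boardtop (328, 262) [ 0.5968 -0.1033  0.076 ]
boardtop (310, 182) [ 0.6257 -0.1574  0.076 ]
boardtop (328, 182) [ 0.6135 -0.1609  0.076 ]
yaw walls 15.860558395068168 15.796281677508844
3-view board back-top corner [ 0.6042 -0.0973  0.0732] [array([6.4, 3.3]), array([ 0.3, -1.8]), array([-0.4,  0.6])]
3-view board back-top corner [ 0.6231 -0.1563  0.0754] [array([3.1, 2.5]), array([-0.5, -0.4]), array([-1. ,  0.2])]
plant [ 0.697 -0.025  0.06 ]
```

{"op": "move_arm", "data": {"motion": [[[3,-1,20],[0,0,0],0.4],[[3,-1,45],[0,0,0],0.4],[[3,-1,70],[0,0,0],0.4],[[3,-1,90],[0,0,0],0.4],[[3,-1,100],[0,0,0],0.4],[[3,-1,100],[0,0,0],0.4],[[3,-1,100],[0,0,0],0.4]]}}

```text
clock: 2.45
tool_pos: [0.61, -0.1344, 0.1211]
orientation: [180.0, -0.0, -74.3]
force: [-0.7, 0.3, -0.0]
opening: 0.0533
gripper_force: 0.0
```

```bash
python3 -c "
from h import *
goal([.612,-.130,.058],[180,0,-74.1])
w=snap('wrist','w2')
h=cv2.cvtColor(w['color'],cv2.COLOR_BGR2HSV);m=cv2.inRange(h,(8,80,40),(22,255,255));m[:, :250]=0;m[:,420:]=0
cs=[c for c in cv2.findContours(m,0,1)[0] if cv2.contourArea(c)>200];print([(cv2.boundingRect(c),[tuple(map(int,p[0])) for p in cv2.approxPolyDP(c,3,True)]) for c in cs])
"
```

```text
t 2.45 at [ 0.61   -0.1344  0.1211] [ 1.7999e+02 -2.0000e-02 -7.4320e+01] j [  5.5  21.8 -15.    0.  -53.2  10.2] open 0.05331375797582847 F [-0.7  0.3 -0. ]
shift mm [-3.8 -3.1 63.1] turn [ 0.01 -0.02 -0.22]
[((250, 408, 170, 16), [(419, 408), (250, 409), (250, 422), (293, 419), (302, 423), (331, 423), (332, 419), (339, 423), (408, 423), (413, 417), (412, 422), (419, 422)]), ((301, 202, 28, 132), [(307, 202), (301, 230), (302, 332), (327, 333), (326, 204)]), ((353, 174, 67, 145), [(419, 174), (357, 174), (355, 318), (382, 318), (382, 304), (362, 303), (366, 183), (417, 183)]), ((344, 0, 76, 33), [(344, 0), (394, 32), (419, 4), (419, 0)])]
```

View pics/w2.png

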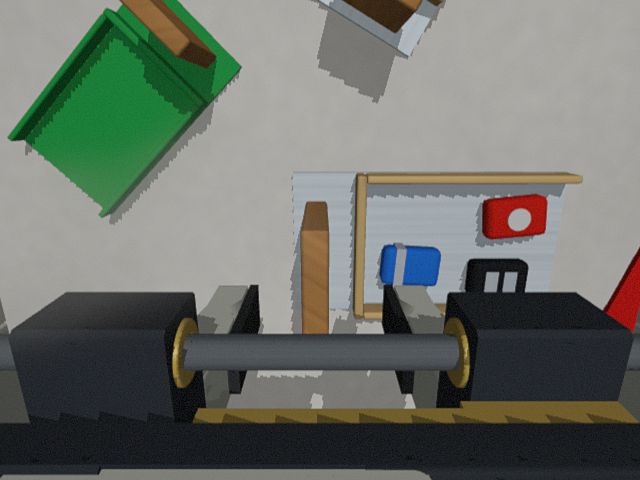

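The board (x 301–328) lies between the pads (258 and 385), and nothing is in the fingers' way. Descend and grip.

{"op": "move_arm", "data": {"motion": [[[-4,-3,15],[0,0,0],0.4],[[-4,-3,30],[0,0,0],0.4],[[-4,-3,45],[0,0,0],0.4],[[-4,-3,57],[0,0,0],0.4],[[-4,-3,63],[0,0,0],0.4],[[-4,-3,63],[0,0,0],0.4],[[-4,-3,63],[0,0,0],0.4]]}}

```text
clock: 3.08
tool_pos: [0.6123, -0.1294, 0.0582]
orientation: [-180.0, -0.0, -74.3]
force: [0.3, 0.0, 0.2]
opening: 0.0529
gripper_force: 0.0
```

{"op": "move_arm", "data": {"motion": [[[0,0,0],[0,0,0],0.6],[[0,0,0],[0,0,0],0.7],[[0,0,0],[0,0,0],0.8],[[0,0,0],[0,0,0],0.9],[[0,0,0],[0,0,0],1],[[0,0,0],[0,0,0],1],[[0,0,0],[0,0,0],1],[[0,0,0],[0,0,0],1]]}}

```text
clock: 3.75
tool_pos: [0.6118, -0.1293, 0.0577]
orientation: [180.0, -0.0, -74.3]
force: [0.1, -0.5, 1.1]
opening: 0.0141
gripper_force: 30.0
```

{"op": "move_arm", "data": {"motion": [[[0,0,-3],[0,0,0],1],[[0,0,-9],[0,0,0],1],[[0,0,-18],[0,0,0],1],[[0,0,-30],[0,0,0],1],[[0,0,-43],[0,0,0],1],[[0,0,-56],[0,0,0],1],[[0,0,-68],[0,0,0],1],[[0,0,-78],[0,0,0],1],[[0,0,-86],[0,0,0],1],[[0,0,-90],[0,0,0],1]]}}

```text
clock: 4.58
tool_pos: [0.6123, -0.1293, 0.1493]
orientation: [-179.9, -0.0, -74.3]
force: [0.3, 0.0, -1.6]
opening: 0.0136
gripper_force: 30.0
```

Run:
```python
from h import *
s=snap('scene','s3')
goal([.612,-.129,.148],[180,0,-74.3])
a=cv2.resize(s['color'][150:290,190:410],None,fx=3.5,fy=3.5,interpolation=cv2.INTER_CUBIC);cv2.imwrite('pics/c3.png',a)
t=load('top0');w=load('w1')
# bowl: rim height by two views: centre as ellipse centres
print(tri([(t,(262.96,242.76)),(s,(364.87,246.0))]).round(4), onz(t,(262.96,242.76),.065))
```

```text
t 4.6333 at [ 0.6124 -0.1293  0.1494] [-1.7988e+02 -3.0000e-02 -7.4310e+01] j [  5.9  20.2 -13.2   0.  -56.5   9.8] open 0.014016334992541785 F [-0.   0.8 -1.8]
shift mm [-0.4  0.3  1.4] turn [-0.12 -0.03 -0.01]
[0.5386 0.1272 0.0497] [0.53668704 0.12683934 0.065     ]
```

View pics/c3.png

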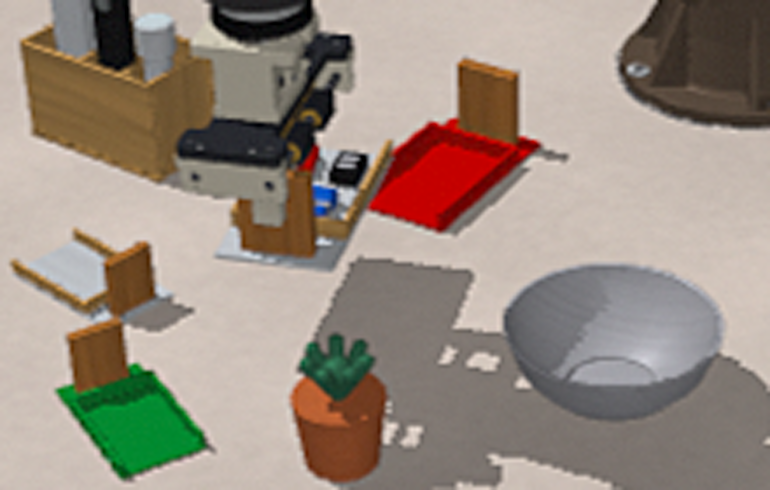

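The tray is lifted level with all three fobs on it. Carry it sideways and higher first, keeping clear of the plant.

{"op": "move_arm", "data": {"motion": [[[-3,0,-4],[0,0,0],1],[[-10,0,-10],[0,0,0],1],[[-22,0,-17],[0,0,0],1],[[-38,0,-24],[0,0,0],1],[[-56,0,-30],[0,0,0],1],[[-75,0,-35],[0,0,0],1],[[-93,0,-38],[0,0,0],1],[[-109,0,-40],[0,0,0],1],[[-121,0,-40],[0,0,0],1],[[-129,0,-40],[0,0,0],1]]}}

```text
clock: 5.47
tool_pos: [0.5764, -0.0033, 0.1879]
orientation: [-180.0, 0.0, -74.2]
force: [-0.4, 0.2, -2.5]
opening: 0.0141
gripper_force: 30.0
```

{"op": "move_arm", "data": {"motion": [[[-4,-2,0],[0,0,0],1],[[-13,-7,0],[0,0,0],1],[[-26,-14,0],[0,0,0],1],[[-42,-24,0],[0,0,0],1],[[-60,-36,0],[0,0,0],1],[[-79,-50,0],[0,0,0],1],[[-97,-65,0],[0,0,0],1],[[-113,-79,0],[0,0,0],1],[[-125,-92,0],[0,0,0],1],[[-132,-103,0],[0,0,0],1]]}}

```text
clock: 6.3
tool_pos: [0.6413, 0.1522, 0.1869]
orientation: [180.0, -0.0, -74.3]
force: [0.7, -0.4, -1.1]
opening: 0.014
gripper_force: 30.0
```

{"op": "move_arm", "data": {"motion": [[[-3,-9,1],[0,0,0],1],[[-4,-19,3],[0,0,0],1],[[-4,-30,6],[0,0,0],1],[[-4,-42,10],[0,0,0],1],[[-4,-54,15],[0,0,0],1],[[-4,-65,20],[0,0,0],1],[[-4,-74,24],[0,0,0],1],[[-4,-81,27],[0,0,0],1],[[-4,-85,29],[0,0,0],1],[[-4,-86,30],[0,0,0],1]]}}

```text
clock: 7.13
tool_pos: [0.7225, 0.1769, 0.1567]
orientation: [180.0, -0.0, -74.3]
force: [-0.6, 0.6, -2.2]
opening: 0.0137
gripper_force: 30.0
```

Run:
```python
from h import *
goal([.722,.177,.150],[180,0,-74.3])
t=snap('top','t4');s=snap('scene','s4')
b=cv2.resize(s['color'][150:290,250:450],None,fx=3,fy=3);a=cv2.resize(t['color'][150:290,190:390],None,fx=3,fy=3);c=cv2.resize(np.vstack([a,b]),None,fx=.71,fy=.71)
cv2.imwrite('pics/c4.png',c)
```

```text
t 7.1333 at [0.7225 0.1769 0.1567] [ 1.7995e+02 -1.0000e-02 -7.4330e+01] j [ 28.7  30.2   4.2  -0.  -64.1 -13. ] open 0.013733670023467218 F [-0.6  0.6 -2.2]
shift mm [-0.2  0.5  6.7] turn [ 0.05 -0.01 -0.03]
```

View pics/c4.png

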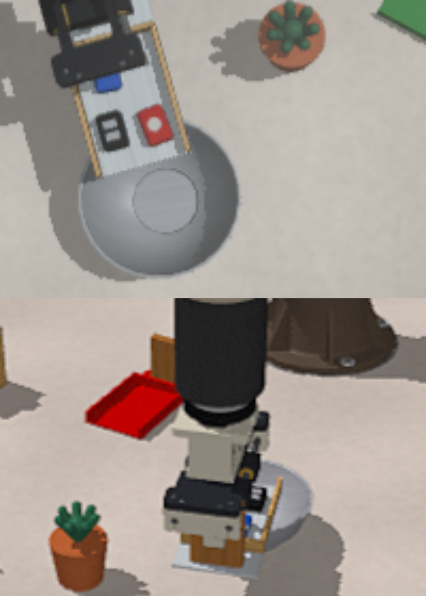

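The tray hangs level over the bowl with its lip roughly 30 mm past the bowl's centre and the fobs still on it. Tip it slowly, keeping the lip in place.

{"op": "move_arm", "data": {"motion": [[[0,2,0],[2.5,0,0],1],[[0,5,-1],[5,0,0],1],[[0,8,-2],[7.5,0,0],1],[[0,12,-5],[10,0,0],1],[[0,16,-11],[12.5,0,0],1],[[0,20,-17],[15,0,0],1],[[0,24,-23],[17.5,0,0],1],[[0,28,-29],[20,0,0],1],[[0,33,-35],[22.5,0,0],1],[[0,38,-40],[25,0,0],1]]}}

```text
clock: 8.07
tool_pos: [0.685, 0.1669, 0.1992]
orientation: [-154.8, 0.1, -74.3]
force: [0.4, -0.9, -2.2]
opening: 0.0144
gripper_force: 30.0
```

Run:
```python
from h import *
from plant import ctrl
o=ctrl.get_obs();Rr=R.from_euler('xyz',o['orientation'],degrees=True)
# lip from TCP: tool y=-tray x, tool z=-tray z
lip=o['tool_pos']+Rr.apply([0,.161,.0537]);print('lip',lip.round(4))
u=np.array([.963,.271]);d=lip[:2]-[.538,.1255];print('u',d@u,'lat',d@[-.271,.963])
for th,dz in((40,.075),(55,.075)):
    c,s=np.cos(np.radians(th)),np.sin(np.radians(th))
    g=np.r_[np.array([.538,.1255])+u*(.03+.161*c-.0537*s),dz+.161*s+.0537*c]
    goal(g,(R.from_euler('xyz',[180,0,-74.3],degrees=True)*R.from_rotvec([th,0,0],degrees=True)).as_euler('xyz',degrees=True))
t=snap('top','t5')
hs=cv2.cvtColor(t['color'],cv2.COLOR_BGR2HSV)[190:290,215:320]
for n,lo,hi in(('red',(0,160,80),(8,255,255)),('blue',(108,120,60),(122,255,255)),('black',(0,0,0),(180,90,45))):
    m=cv2.inRange(hs,lo,hi);q=cv2.moments(m,True);print(n,q['m00'],q['m00'] and (215+q['m10']/q['m00'],190+q['m01']/q['m00']))
```

```text
lip [0.5667 0.1337 0.0821]
u 0.029892140762686103 lat 0.00016002812553555948
t 8.0667 at [0.685  0.1669 0.1992] [-1.5479e+02  5.0000e-02 -7.4280e+01] j [ 32.6  12.9 -27.8  16.3 -26.  -30. ] open 0.014442052613426539 F [ 0.4 -0.9 -2.2]
shift mm [  0.   21.9 -32.9] turn [ 1.479e+01  6.000e-02 -1.000e-02]
t 8.0667 at [0.685  0.1669 0.1992] [-1.5479e+02  5.0000e-02 -7.4280e+01] j [ 32.6  12.9 -27.8  16.3 -26.  -30. ] open 0.014442052613426539 F [ 0.4 -0.9 -2.2]
shift mm [  0.   50.8 -66.4] turn [ 2.979e+01  5.000e-02 -2.000e-02]
red 46.0 (266.1304347826087, 217.2826086956522)
blue 0.0 0.0
black 19.0 (215.68421052631578, 230.0)
```

{"op": "move_arm", "data": {"motion": [[[0,3,-4],[2,0,0],1],[[0,6,-9],[4,0,0],1],[[0,9,-13],[6,0,0],1],[[0,12,-18],[8,0,0],1],[[0,12,-18],[8,0,0],1],[[0,12,-18],[8,0,0],1]]}}

```text
clock: 8.62
tool_pos: [0.6738, 0.1589, 0.2143]
orientation: [-146.6, -0.4, -74.5]
force: [3.0, -2.0, 0.0]
opening: 0.0134
gripper_force: 30.0
```

Run:
```python
from h import *
goal([.6,.15,.2],[180,0,-74.3])
t=snap('top','t6');s=snap('scene','s6');w=snap('wrist','w6')
a=cv2.resize(t['color'][180:290,200:360],None,fx=2.5,fy=2.5);b=cv2.resize(s['color'][180:290,290:450],None,fx=2.5,fy=2.5);c=cv2.resize(w['color'],(400,300))
cv2.imwrite('pics/c6.png',np.vstack([np.hstack([a,b]),np.hstack([c,0*c])]))
```

```text
t 8.6167 at [0.6738 0.1589 0.2143] [-146.61   -0.39  -74.49] j [ 20.6   7.7 -47.9  69.   -3.3 -73. ] open 0.013351036712616634 F [ 3. -2.  0.]
shift mm [-11.3  69.2 -28.6] turn [-33.39  -0.43  -0.07]
```

View pics/c6.png

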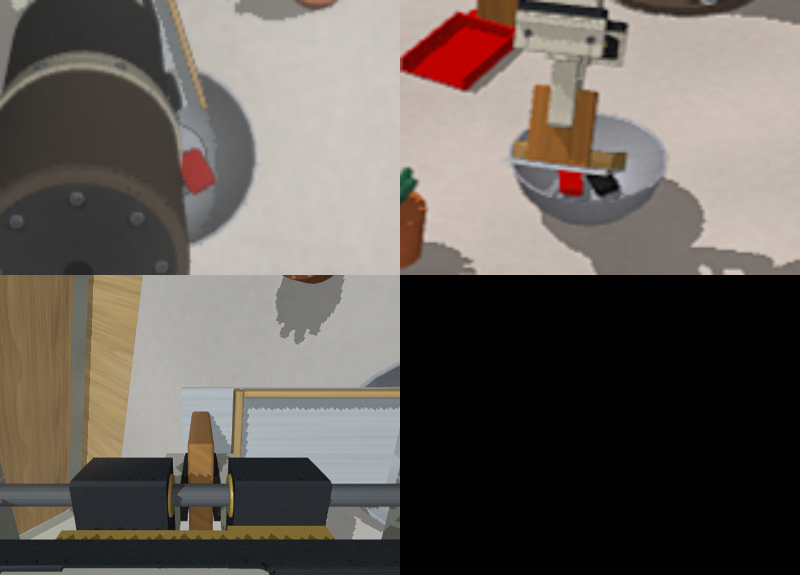

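Red and black are in the bowl. Blue is hidden from view, and the wrist is near its singularity (j5 = -3). Hold still, and look for blue.

{"op": "move_arm", "data": {"motion": [[[0,0,0],[0,0,0],1],[[0,0,0],[0,0,0],1],[[0,0,0],[0,0,0],1]]}}

```text
clock: 9.02
tool_pos: [0.6754, 0.1589, 0.2141]
orientation: [-146.6, -0.3, -74.6]
force: [-0.3, -0.3, -1.1]
opening: 0.0133
gripper_force: 30.0
```

Run:
```python
from h import *
goal([.6738,.1589,.2143],[-146.6,-.4,-74.5])
for n in('top','scene','wrist'):
    s=snap(n,n[0]+'7');h=cv2.cvtColor(s['color'],cv2.COLOR_BGR2HSV)
    for c,lo,hi in(('blue',(108,110,50),(122,255,255)),('red',(0,170,80),(6,255,255)),('red2',(174,120,60),(180,255,255))):
        m=cv2.inRange(h,lo,hi);_,_,st,ce=cv2.connectedComponentsWithStats(m)
        print(n,c,[(int(a[4]),x.round().tolist()) for a,x in zip(st[1:],ce[1:]) if a[4]>3])
```

```text
t 9.0167 at [0.6754 0.1589 0.2141] [-146.62   -0.34  -74.56] j [ 20.8   7.8 -47.7  68.3  -3.5 -72.5] open 0.013264129347708747 F [-0.3 -0.3 -1.1]
shift mm [-0.5  1.2 -1. ] turn [ 0.02  0.02 -0.09]
top blue [(143, [5.0, 61.0]), (805, [50.0, 127.0])]
top red []
top red2 []
scene blue [(649, [596.0, 129.0]), (26, [370.0, 258.0]), (4, [519.0, 388.0]), (4, [516.0, 394.0]), (4, [518.0, 404.0]), (4, [517.0, 420.0]), (4, [516.0, 434.0]), (6, [514.0, 436.0]), (4, [512.0, 450.0]), (92, [532.0, 459.0]), (21, [516.0, 456.0]), (4, [534.0, 454.0]), (6, [534.0, 458.0]), (4, [521.0, 459.0]), (22, [548.0, 463.0]), (16, [553.0, 464.0]), (12, [561.0, 463.0]), (6, [567.0, 463.0]), (9, [575.0, 465.0]), (101, [581.0, 471.0]), (7, [594.0, 468.0]), (10, [567.0, 471.0])]
scene red [(844, [313.0, 200.0]), (83, [357.0, 253.0])]
scene red2 []
wrist blue [(96, [632.0, 293.0]), (4, [636.0, 290.0])]
wrist red []
wrist red2 []
```

Run:
```python
from h import *
s=load('s7');w=load('w7')
X=tri([(s,(370,258)),(w,(632,293))]);print('blue?',X.round(3),proj(s,X),proj(w,X))
a=cv2.resize(s['color'][215:285,320:410],None,fx=6,fy=6,interpolation=cv2.INTER_CUBIC)
print(a.shape);b=cv2.resize(w['color'][220:340,540:640],None,fx=2,fy=2);z=np.zeros((420,200,3),np.uint8);z[:240]=b
cv2.imwrite('pics/c7.png',np.hstack([a,z]))
```

```text
blue? [0.56  0.153 0.033] [370.53804306 257.77111725] [631.21458482 290.52761706]
(420, 540, 3)
```

View pics/c7.png

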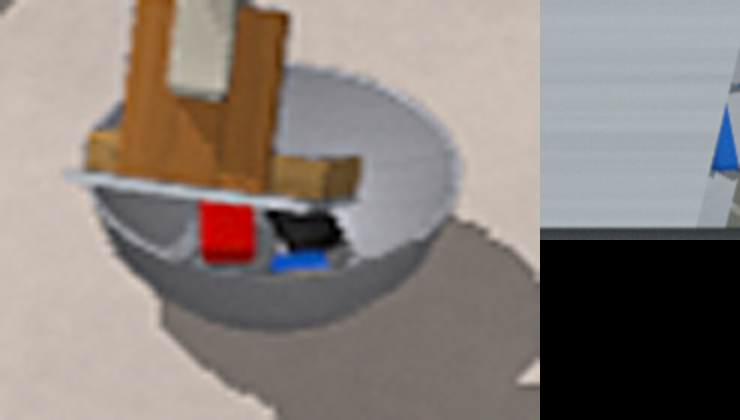

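The blue fob triangulates to (0.56, 0.153, 0.033), so all three fobs are in the bowl with the tray tipped about 0.58 rad. Now raise the tray and level it.

{"op": "move_arm", "data": {"motion": [[[0,-2,-3],[0,0,0],1],[[0,-4,-7],[0,0,0],1],[[0,-7,-12],[-1,0,0],1],[[0,-11,-17],[-3,0,0],1],[[0,-15,-22],[-5,0,0],1],[[0,-19,-28],[-7,0,0],1],[[0,-23,-34],[-9,0,0],1],[[0,-27,-40],[-11,0,0],1],[[0,-30,-45],[-13,0,0],1],[[0,-33,-50],[-15,0,0],1]]}}

```text
clock: 10.0
tool_pos: [0.6745, 0.1601, 0.2737]
orientation: [-161.8, -0.3, -74.5]
force: [-0.3, 0.2, -1.2]
opening: 0.0138
gripper_force: 30.0
```

Run:
```python
from h import *
goal([.676,.159,.26],[180,0,-74.3])
```

```text
t 10.0 at [0.6745 0.1601 0.2737] [-161.78   -0.27  -74.47] j [ 32.2  11.4 -13.6   7.3 -47.8 -20.7] open 0.013829638078774093 F [-0.3  0.2 -1.2]
shift mm [ 1.4  3.2 13.4] turn [-18.22  -0.3   -0.13]
```

{"op": "move_arm", "data": {"motion": [[[0,0,0],[-3,0,0],1],[[0,1,2],[-6,0,0],1],[[0,2,4],[-9,0,0],1],[[0,3,7],[-12,0,0],1],[[1,3,10],[-15,0,0],1],[[1,3,13],[-18.2,-0.3,-0.1],1],[[1,3,13],[-18.2,-0.3,-0.1],1],[[1,3,13],[-18.2,-0.3,-0.1],1]]}}

```text
clock: 10.67
tool_pos: [0.6768, 0.159, 0.2587]
orientation: [-179.9, -0.0, -74.4]
force: [-0.4, -0.2, -1.5]
opening: 0.0138
gripper_force: 30.0
```

Run:
```python
from h import *
goal([.612,-.129,.26],[180,0,-74.3])
```

```text
t 10.6667 at [0.6768 0.159  0.2587] [-1.7991e+02 -4.0000e-02 -7.4390e+01] j [ 29.3  22.    4.5   0.1 -72.5 -13.7] open 0.013753675893488337 F [-0.4 -0.2 -1.5]
shift mm [259.9 139.9  -1.3] turn [-0.09 -0.04 -0.09]
```

{"op": "move_arm", "data": {"motion": [[[8,4,0],[0,0,0],1],[[26,14,0],[0,0,0],1],[[52,28,0],[0,0,0],1],[[84,45,0],[0,0,0],1],[[120,65,0],[0,0,0],1],[[158,85,0],[0,0,0],1],[[194,104,0],[0,0,0],1],[[226,122,0],[0,0,0],1],[[250,135,0],[0,0,0],1],[[260,140,0],[0,0,0],1]]}}

```text
clock: 11.5
tool_pos: [0.609, -0.134, 0.2615]
orientation: [-179.8, -0.1, -74.6]
force: [-0.1, 0.3, -1.3]
opening: 0.014
gripper_force: 30.0
```

{"op": "move_arm", "data": {"motion": [[[0,0,5],[0,0,0],1],[[0,0,18],[0,0,0],1],[[0,0,38],[0,0,0],1],[[0,0,62],[0,0,0],1],[[0,0,88],[0,0,0],1],[[0,0,114],[0,0,0],1],[[0,0,138],[0,0,0],1],[[0,0,158],[0,0,0],1],[[0,0,170],[0,0,0],1],[[0,0,175],[0,0,0],1]]}}

```text
clock: 12.33
tool_pos: [0.6107, -0.1295, 0.0835]
orientation: [-180.0, -0.0, -74.4]
force: [-0.5, -0.9, -0.9]
opening: 0.0141
gripper_force: 30.0
```

Run:
```python
from h import *
goal([.612,-.129,.0585],[180,0,-74.3])
s=snap('scene','s8')
a=cv2.resize(s['color'][180:290,200:410],None,fx=3.5,fy=3.5,interpolation=cv2.INTER_CUBIC);cv2.imwrite('pics/c8.png',a)
```

```text
t 12.3333 at [ 0.6107 -0.1295  0.0835] [-1.7999e+02 -5.0000e-02 -7.4370e+01] j [  5.9  24.1 -17.2   0.1 -48.7   9.7] open 0.014112404563787996 F [-0.5 -0.9 -0.9]
shift mm [-0.2 -1.4 25. ] turn [-0.01 -0.05 -0.07]
```

View pics/c8.png

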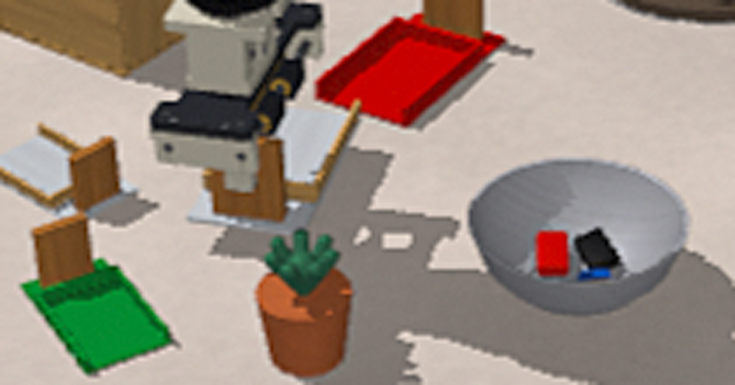

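The fobs are in the bowl and the tray is empty and hanging level. Lower it gently.

{"op": "move_arm", "data": {"motion": [[[0,0,6],[0,0,0],1],[[0,0,12],[0,0,0],1],[[0,0,17],[0,0,0],1],[[0,0,20],[0,0,0],1],[[0,0,22],[0,0,0],1],[[0,0,24],[0,0,0],1],[[0,0,25],[0,0,0],1],[[0,0,25],[0,0,0],1],[[0,0,25],[0,0,0],1]]}}

```text
clock: 13.13
tool_pos: [0.6122, -0.1301, 0.0604]
orientation: [-179.9, -0.1, -74.4]
force: [-0.0, -0.5, -0.7]
opening: 0.0138
gripper_force: 30.0
```

{"op": "move_arm", "data": {"motion": [[[0,0,1],[0,0,0],1],[[0,0,2],[0,0,0],1],[[0,0,2.5],[0,0,0],1],[[0,0,2.5],[0,0,0],1]]}}

```text
clock: 13.47
tool_pos: [0.6122, -0.1301, 0.0579]
orientation: [-179.9, -0.1, -74.4]
force: [0.7, 0.1, 0.8]
opening: 0.014
gripper_force: 30.0
```

Contact. Open to about the earlier width and retreat upward.

{"op": "move_arm", "data": {"motion": [[[0,0,0],[0,0,0],0.75],[[0,0,0],[0,0,0],0.6],[[0,0,0],[0,0,0],0.4],[[0,0,0],[0,0,0],0.4],[[0,0,0],[0,0,0],0.4],[[0,0,-10],[0,0,0],0.4],[[0,0,-30],[0,0,0],0.4],[[0,0,-60],[0,0,0],0.4],[[0,0,-90],[0,0,0],0.4],[[0,0,-120],[0,0,0],0.4]]}}

```text
clock: 14.3
tool_pos: [0.6115, -0.1301, 0.1798]
orientation: [-179.9, -0.1, -74.4]
force: [0.8, -0.4, 0.4]
opening: 0.0525
gripper_force: 0.0
```

{"op": "move_arm", "data": {"motion": [[[0,0,-20],[0,0,0],0.4],[[0,0,-30],[0,0,0],0.4],[[0,0,-30],[0,0,0],0.4],[[0,0,-30],[0,0,0],0.4],[[0,0,-30],[0,0,0],0.4]]}}

```text
clock: 14.72
tool_pos: [0.6108, -0.1298, 0.2064]
orientation: [-180.0, -0.0, -74.4]
force: [-0.2, -0.1, -1.2]
opening: 0.0526
gripper_force: 0.0
```

Run:
```python
from h import *
goal([.612,-.129,.2],[180,0,-74.3])
s=snap('scene','s9');t=snap('top','t9')
a=cv2.resize(s['color'][180:290,200:410],None,fx=3,fy=3);b=cv2.resize(t['color'][180:290,215:425],None,fx=3,fy=3);c=cv2.resize(np.vstack([a,b]),None,fx=.9,fy=.9);cv2.imwrite('pics/c9.png',c)
```

```text
t 14.7167 at [ 0.6108 -0.1298  0.2064] [-1.7997e+02 -3.0000e-02 -7.4410e+01] j [  5.9  17.4  -9.3   0.  -63.4   9.7] open 0.05263407158475532 F [-0.2 -0.1 -1.2]
shift mm [-0.5 -1.4  6.4] turn [-0.03 -0.03 -0.11]
```

View pics/c9.png

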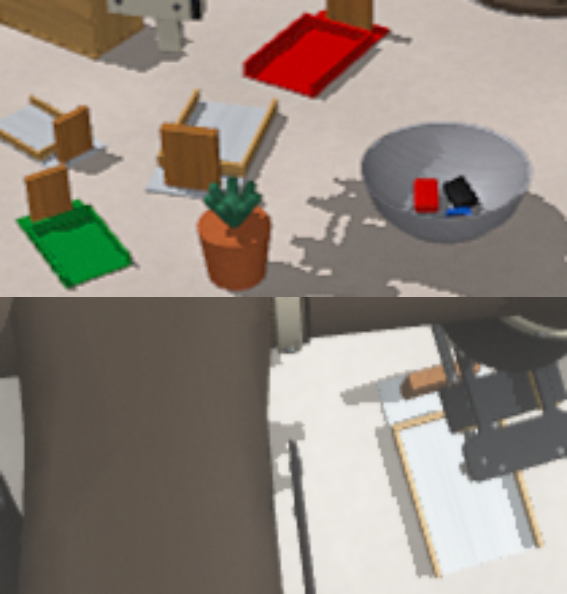

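The tray lies flat and empty, the three fobs rest in the upright bowl, and the gripper is clear. Handing in.

```bash
python3 -c "
from plant import ctrl
print(ctrl.close_job())"
```

```text
the job is handed in; nothing more can be done
None
```

I handed the job in at about 15 s of the 64 s allowed, with all three fobs in the bowl and the empty tray flat on the sideboard; the last pictures show the bowl upright and the gripper clear, but no verdict came back.

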